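Pull the heating block out of the dry bath with its screw-in lifting key

ROBOT

A 6-joint arm with a two-finger parallel gripper is mounted at the origin on a cart in front of the work surface, level with it; the furniture and walls round the work are solid. World frame = base frame: x ahead of the robot, y to its left, z up, the work surface at z = 0. Lengths are in m, angles in rad, forces in N, time in s.
With the tool pointing down it reaches from about 0.3 to 0.875 m from the base axis. Payload 6.4 kg.
Tool frame: the origin (TCP) lies at the very end of the fingers, on their centre line; the grasp point (between the pads) lies 19 mm behind it; z points along the fingers, y is the direction in which the jaws open and shut (so a half turn about z gives the same grasp; the last joint's range is limited). The gripper opens to 88 mm and grips with 3 to 60 N. Pads are 18 mm wide; open, the fingers measure 123 mm over their backs; the gripper's body (75 mm by 187 mm) begins 45 mm behind the grasp point.
Start: joints at [1.073, 0.181, 1.607, -0, 1.354, -0.206], TCP at [0.165, 0.551, 0.239] pointing down, gripper open.
Joint ranges: [-2.99, 2.99], [-0.89, 2.07], [0.3, 2.58], [-1.14, 4.28], [0, 2.63], [-3.12, 3.12]. Speed limits (rad/s): [2.57, 2.57, 3.01, 3.14, 3.14, 3.14].

INTERFACE

Orientations are given as a 3x3 rotation matrix whose columns are the frame's x, y, z axes.
In Python, from cell import ctrl gives the robot as it stands. The module is installed in compiled form; this text tells all that it offers.
- The arm moves only by the tool servo_tool, never from a script. Its argument "plan" is text: rows parted by semicolons, each of 5 numbers parted by spaces: the shift along the tool's x, y, z in m, then the turn about the tool's z in degrees, then the finger opening in m, from 0 to 0.0881. In form: tx ty tz roll jaw; .... A call has 1 to 10 rows; each row is the pose to reach, as a shift and turn from the pose commanded when the call began, along the tool's axes at that moment; what a row does not reach only later rows make up. A row lasts 1/12 s, in which the tool goes at most 41.7 mm and 7.16 degrees, less where a joint would pass 70% of its speed; a pose out of reach is approached as far as the arm can. A call with a gripper value outside its range is refused whole. The fingers move at their own pace and stop on an object; the grip force is fixed at half the most. Time passes only in rows, so rows that repeat a pose let the fingers close. It gives the time, the measured TCP pose, the force and the opening at its end, in the units of the state.
- ctrl.get_state(): the state, without advancing time (a new reading comes with each control period).
- ctrl.camera(name): name is "side" or "top"; returns the picture (420x560x3 uint8, red, green, blue); there is no depth.
- ctrl.calibration(name): a dict with "mtx" (3x3 intrinsics, pixels), "xyz" and "orientation" of the camera in the world. Camera axes: x right, y down, z forward; pixel columns grow to the right and rows downward; lengths in m; the calibration is good to about 2 mm. A picture is of the moment at which its call begins. calibration takes no time and is no camera call.
- ctrl.sign_off(): hands the job in, once; it reports no verdict.
Trained networks look in the newest picture that a camera, given by its name, has taken for a name from the list of things; names that differ only in an ending like _2 or _b are one class to them, and where a whole thing is asked for, a point or a joint stands for the part that bears it (a point fixed in the world has none). Each returns a list of dicts, best first, with "p" (0 to 1); they miss things now and then, are a little off and sometimes report something else, mostly with a low value. They report only what shows in the picture. A call takes as long as a camera call. They do not tell look-alikes from the thing itself.
- ctrl.outline_of(camera, name): "region" (420x560 bool, what is visible of it) and "pixel" ([column, row] in pixels, amid what is visible of it).
- ctrl.pinpoint(camera, name): "pixel" ([column, row] in pixels: a listed point, or the origin of a listed thing).
The state is a dict: "clock": time; "joint_positions": joint angles; "joint_vel": joint speeds; "joint_efforts": joint torques, N m; "tcp_pos": TCP position; "orientation": TCP orientation; "ft_force": force on the tool from outside, world axes, zero at the start; "ft_torque": the same for the moment, N m; "finger_gap": finger opening in m.
Only numpy, scipy, OpenCV 4.12 (cv2) and the standard library are available. Lean on these libraries where they do the work, as an engineer would, in place of code of your own. Each camera call takes 0.05 s, during which the arm holds its last target.

TASK

Take the T-shaped lifting key from its white holder, stand it in the socket of the aluminium block in the dry-bath heater and screw it in clockwise until its collar comes down on the block; it is more than one twist of the hand, so let go of the key on the way, while it stands in the block, and take the bar again. Then pull the block straight up out of the heater, set it down upright in the middle of the round cork mat before letting go, and leave the key screwed in. Leave the bottle, the dish and the timer where they are.

Things in the scene. Friction and masses are not known exactly. Their poses are not given: they have to be found in the camera images.
- puller_bar (a point): Lifting key (loose, 0.1 kg, 84 mm tall, steel stem 12 mm thick). This point is the centre of the blue cross bar on its top, 64 mm long, 10 mm wide, 12 mm high: the place to grip, pinching across the 10 mm. x along the bar, z up along the stem. The key is the same after half a turn. At first it stands upright in the white holder.
- puller_collar (a point): Centre of the underside of the key's brass collar (36 mm across, 6 mm thick), 55.5 mm below the centre of the bar. It comes down on the block's top face when the key is screwed in; 1 mm short of touching is good enough and it need not be tightened.
- puller_pin (a point): Centre of the key's steel cross pin (4 mm thick, 24 mm long, parallel to the bar), 72 mm below the centre of the bar, 16.5 mm below the collar's underside; the stem ends 6 mm below it.
- holder_top (a point): White holder, fixed, 50 x 50 x 35 mm, with a wide blind hole (28 mm) in which the key stands, its collar resting on the holder's top. This point is the centre of the top. The key is lifted straight out (by 23 mm to clear).
- block_socket (a point): Aluminium heating block, 64 x 64 x 45 mm, loose, 0.25 to 0.42 kg, in the heater's square well, its top flush with the heater, so it cannot be gripped (1.5 mm play each side; the well keeps it from turning). This point: centre of its top face, mouth of the threaded socket (27 mm bore, 27 mm deep, clear centre 15 mm). z up; x points to one of two red dots on the top face.
- block_thread (a point): On the socket's axis, 7.5 mm below the top face, where the key's pin comes to rest when the bar is in line with the two red dots (either way round, within 0.15 rad) and the key is lowered, without force, into the socket: there it stands by itself, a little loose, collar 9 mm above the block. Set in at another angle it rests up to 8 mm higher and needs up to half a turn more.
- block: The same block (origin: centre of its underside) and its thread: two-start, right-hand, 18 mm of travel per full turn, about 1.7 mm axial play. Turning clockwise seen from above, from the start at the red dots, by about 2.6 to 3.2 rad lets the key sink 9 mm until its collar meets the block. The hand should sink with the key as it turns.
- heater_well (a point): The fixed dry-bath heater: a 168 x 144 x 75 mm box, white sides, low control panel at the front (its -x). This point is the centre of the floor of its square well, 45 mm below the heater's top (30 mm above the worktop), 20 mm behind the middle of the box. z up.
- mat_top (a point): Round cork mat, 150 mm across, 8 mm thick, fixed. This point is the centre of its top face.
- bottle_mid (a point): Bystander: small white bottle with a blue cap, 43 mm across, 95 mm tall; this point is half-way up.
- dish_mid (a point): Bystander: glass dish, 60 mm across, 14 mm tall; this point is half-way up.
- timer_mid (a point): Bystander: grey bench timer, 58 x 64 x 20 mm; this point is half-way up.
Things that resemble listed ones, but are neither listed nor needed, are in the scene too. Leave any green look-alike of the block alone. Leave any purple look-alike of the part that bears puller_bar alone.

How it is judged:
On the way, in this order (a step that is already met when the one before it is completed fails the run):
1. the key stands in the block's socket, let go, with the block still in the heater (horizontal distance between puller_pin and block_socket below 0.005 m and z of block_socket in the frame of heater_well below 0.049 m and horizontal distance between block_socket and heater_well below 0.01 m and z of puller_pin in the frame of block_socket below 0.003 m and angle between puller_bar's own z axis and vertical below 0.3 rad and contact force between the fingers and puller below 0.1 N), for 0.1 s.
2. the key is screwed in, its collar within 1.5 mm of the block (pin at least 15 mm below the block's top), with the block still in the heater (horizontal distance between puller_pin and block_socket below 0.005 m and z of block_socket in the frame of heater_well below 0.049 m and horizontal distance between block_socket and heater_well below 0.01 m and z of puller_pin in the frame of block_socket below -0.015 m), for 0.1 s.
3. the block is drawn fully out of the heater, upright (z of block_socket in the frame of heater_well above 0.092 m and angle between block_socket's own z axis and vertical below 0.25 rad), for 0.1 s.
4. the block stands on the cork mat while the key is still held (horizontal distance between block_socket and mat_top below 0.03 m and z of block_socket in the frame of mat_top between 0.042 and 0.048 m and angle between block_socket's own z axis and vertical below 0.06 rad and contact force between the fingers and puller above 0.5 N), for 0.1 s.
At the end, for the whole second after the job is handed in: The block stands upright (within 0.06 rad) and still on the cork mat, its centre within 30 mm of the mat's centre, with the key still screwed into it (pin at least 12 mm below the block's top), let go (horizontal distance between block_socket and mat_top below 0.03 m and z of block_socket in the frame of mat_top between 0.042 and 0.048 m and angle between block_socket's own z axis and vertical below 0.06 rad and z of puller_pin in the frame of block_socket below -0.012 m and horizontal distance between puller_pin and block_socket below 0.005 m and linear speed of block below 0.02 m/s and contact force between the fingers and puller below 0.1 N); the robot touches nothing.
It fails at once if the bottle is pushed more than 30 mm (distance of bottle_mid from where it was at the start of the episode above 0.03 m).
It fails at once if the dish is pushed more than 30 mm (distance of dish_mid from where it was at the start of the episode above 0.03 m).
It fails at once if the timer is pushed more than 30 mm (distance of timer_mid from where it was at the start of the episode above 0.03 m).
It fails at once if the block is tipped more than 0.5 rad (angle between block_socket's own z axis and vertical above 0.5 rad).
It also fails if it takes over 64 s, if anything falls off the work surface, if the arm or the gripper's body presses on something with over 40 N, if the wrist force passes 120 N, or if a joint passes its speed limit or range.

## Working session

There is one attempt and no reset: what is moved stays moved. The work goes in short steps, Python scripts to look and compute and a tool call to move; the robot and the scene stay as the last step left them, time stands still between calls to the robot, and variables do not carry over. Pictures are saved under pics/ and viewed, and the job is handed in when it is done.

Besides the shell and the picture viewer there is one more tool, called after ">>>" as name(argument=value, ...) on one line, values as JSON. servo_tool: Moves the arm, as the interface text tells. Its arguments: {"type":"object","properties":{"plan":{"type":"string"}},"required":["plan"]}

```bash
mkdir -p pics; cat > h.py <<'E'
import numpy as np, cv2
from cell import ctrl
def cal(n):
    c=ctrl.calibration(n); return np.array(c["mtx"]),np.array(c["xyz"]),np.array(c["orientation"])
def ray(n,px):
    K,p,R=cal(n); d=R@np.linalg.inv(K)@np.array([px[0],px[1],1.]); return p,d/np.linalg.norm(d)
def onz(n,px,z):
    p,d=ray(n,px); return p+d*(z-p[2])/d[2]
def proj(n,X):
    K,p,R=cal(n); q=K@(R.T@(np.array(X)-p)); return q[:2]/q[2]
def tri(a,pa,b,pb):
    p,d=ray(a,pa);q,e=ray(b,pb)
    A=np.stack([d,-e],1);s=np.linalg.lstsq(A,q-p,rcond=None)[0]
    x=p+d*s[0];y=q+e*s[1]; return (x+y)/2,np.linalg.norm(x-y)
def snap(n,f):
    im=ctrl.camera(n); cv2.imwrite("pics/"+f,im[:,:,::-1]); return im
E
python3 - <<'E'
from h import *
np.set_printoptions(precision=4,suppress=True)
for n in("side","top"):
    snap(n,n+"0.png"); print(n,*cal(n))
    for t in ["puller_bar","puller_collar","holder_top","block_socket","heater_well","mat_top","bottle_mid","dish_mid","timer_mid"]:
        print(t,[(np.round(d["pixel"],1),round(d["p"],2)) for d in ctrl.pinpoint(n,t)][:4])
s=ctrl.get_state(); print(s["clock"],s["tcp_pos"],s["orientation"],s["ft_force"],s["finger_gap"])
E
```

```text
side [[397.7496   0.     285.9857]
 [  0.     397.7496 212.5618]
 [  0.       0.       1.    ]] [ 0.2692 -0.7645  0.4718] [[ 0.9487 -0.12    0.2925]
 [-0.3157 -0.4085  0.8565]
 [ 0.0167 -0.9049 -0.4254]]
puller_bar [(array([317.1, 230.1]), 0.76), (array([295.6, 201.6]), 0.57)]
puller_collar [(array([296.7, 226.1]), 0.81)]
holder_top [(array([291.9, 227.2]), 0.56), (array([236.9, 261. ]), 0.39), (array([295.4, 232.1]), 0.17)]
block_socket [(array([190.9, 189.1]), 0.71), (array([190.7, 214. ]), 0.61), (array([255.2, 185.7]), 0.52)]
heater_well [(array([256.4, 197.5]), 0.8), (array([361.4, 221.8]), 0.18)]
mat_top [(array([320. , 318.6]), 0.74)]
bottle_mid [(array([362.5, 223.6]), 0.59)]
dish_mid [(array([340.3, 223.6]), 0.64), (array([294.3, 203.6]), 0.21)]
timer_mid [(array([235.6, 257.8]), 0.63)]
top [[409.2806   0.     273.0182]
 [  0.     409.2806 214.7374]
 [  0.       0.       1.    ]] [0.3709 0.0263 1.0013] [[-0.0182 -0.986   0.166 ]
 [-0.9998  0.0183 -0.0008]
 [-0.0022 -0.166  -0.9861]]
puller_bar [(array([269.9, 196.4]), 0.57), (array([320.7, 195.8]), 0.5)]
puller_collar [(array([270.2, 204.3]), 0.78), (array([320.2, 200.2]), 0.61)]
holder_top [(array([270.9, 204.4]), 0.6)]
block_socket [(array([185.8, 216.4]), 0.95), (array([223.4, 304.9]), 0.79), (array([155.7, 301.7]), 0.67)]
heater_well [(array([270.2, 196.2]), 0.67)]
mat_top [(array([385.4, 224.4]), 0.78), (array([270.9, 203.4]), 0.55)]
bottle_mid [(array([293.1, 144.2]), 0.94)]
dish_mid [(array([258.2, 152. ]), 0.88)]
timer_mid [(array([294. , 266.5]), 0.78), (array([294. , 145.6]), 0.42)]
1.0 [0.1654 0.5507 0.2387] [[-0.9577  0.2876  0.    ]
 [ 0.2876  0.9577  0.0001]
 [-0.      0.0001 -1.    ]] [ 0.4682  0.2494 -0.9228] 0.08848658472654815
```

View pics/side0.png

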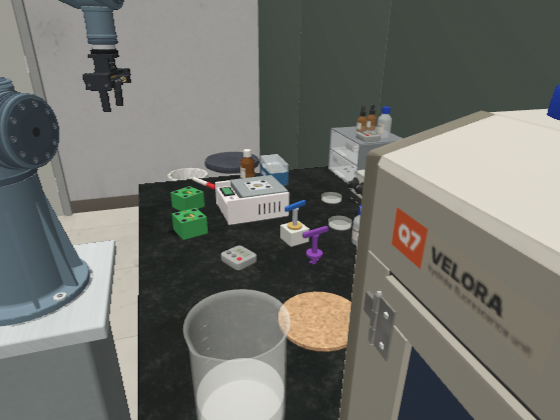

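View pics/top0.png

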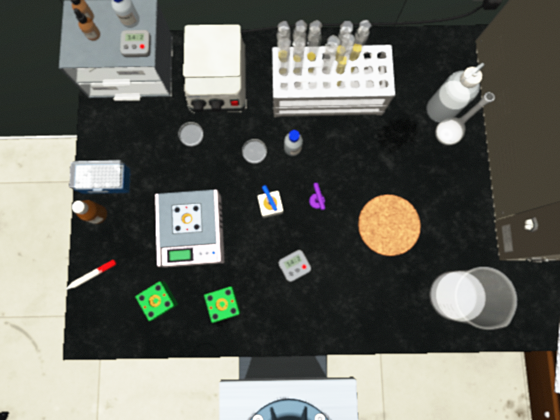

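```bash
python3 - <<'E'
from h import *
np.set_printoptions(precision=4,suppress=True)
t=cv2.imread("pics/top0.png");s=cv2.imread("pics/side0.png")
a=cv2.resize(t[170:275,140:320],None,fx=4.4,fy=4.4,interpolation=cv2.INTER_CUBIC);cv2.imwrite("pics/tz.png",a)
a=cv2.resize(s[170:270,210:340],None,fx=6,fy=6,interpolation=cv2.INTER_CUBIC);cv2.imwrite("pics/sz.png",a)
print(tri("top",(269.9,196.4),"side",(295.6,206)),tri("top",(270.2,204.3),"side",(296.7,226.1)))
print("block",onz("top",(185.8,216.4),.075), tri("top",(185.8,216.4),"side",(255.2,185.7)))
print("mat",onz("top",(389.5,224.7),.008),onz("side",(320,318.6),.008))
print("holder",onz("top",(270.9,204.4),.035))
for n in ("puller_bar","block_socket","mat_top"):
  for d in ctrl.outline_of("top",n)[:3]:
    r=d["region"].astype(np.uint8); print(n,d["p"],d["pixel"],r.sum(),cv2.minAreaRect(cv2.findNonZero(r)))
E
```

```text
(array([0.5658, 0.0321, 0.0901]), np.float64(0.0020379243593776587)) (array([0.5635, 0.0305, 0.0372]), np.float64(0.009546432260829204))
block [0.5267 0.2257 0.075 ] (array([0.5221, 0.2269, 0.0731]), np.float64(0.009898077729223383))
mat [ 0.5081 -0.2594  0.008 ] [ 0.5074 -0.262   0.008 ]
holder [0.5589 0.0301 0.035 ]
puller_bar 0.82 [320.9, 197.3] 282 ((317.0, 196.0), (26.0, 16.0), 90.0)
puller_bar 0.78 [270.4, 199.5] 187 ((270.5, 198.0), (22.0, 13.0), 90.0)
block_socket 0.87 [191.2, 214.8] 821 ((187.5, 217.5), (29.0, 29.0), 90.0)
block_socket 0.6 [225.0, 303.8] 798 ((222.67926025390625, 303.8773498535156), (27.884191513061523, 29.395156860351562), 74.05460357666016)
block_socket 0.56 [156.0, 299.8] 954 ((156.83078002929688, 299.953857421875), (29.76833152770996, 33.73744583129883), 60.2551155090332)
mat_top 0.86 [389.4, 225.2] 2869 ((389.50006103515625, 224.50001525878906), (60.81117630004883, 57.982749938964844), 45.0)
```

View pics/tz.png

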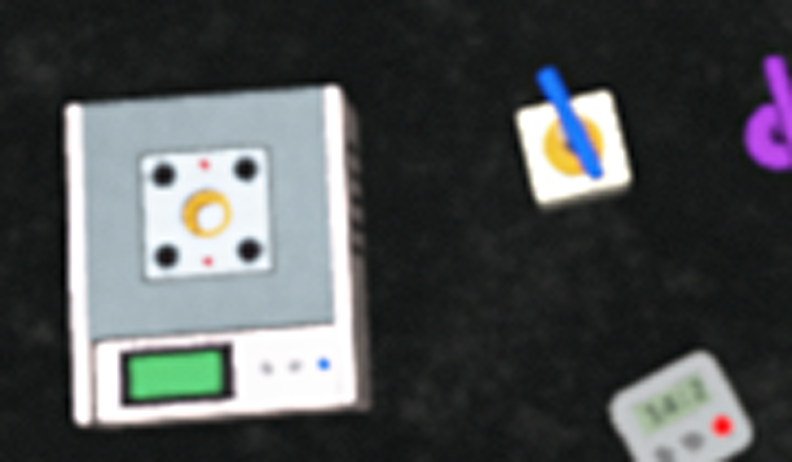

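View pics/sz.png

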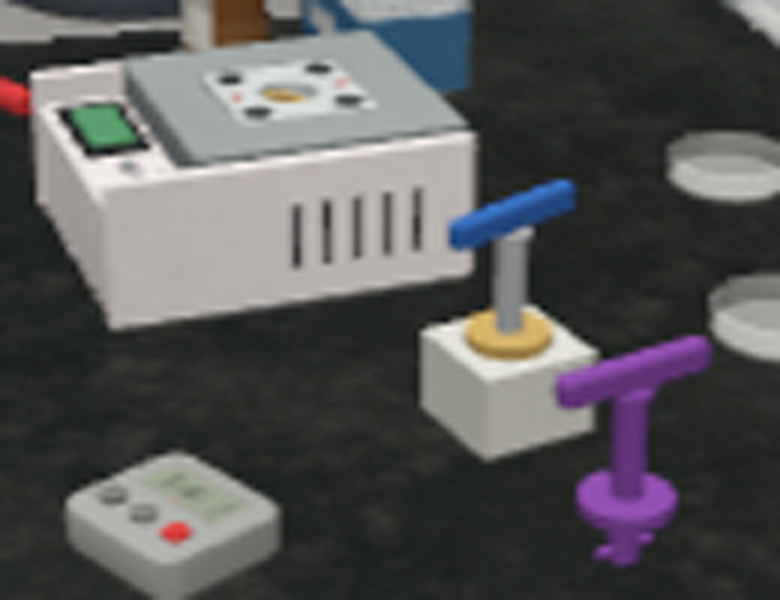

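```bash
python3 - <<'E'
from h import *
np.set_printoptions(precision=4,suppress=True)
T=lambda x,y:(x/4.4+140-.4,y/4.4+170-.4); S=lambda x,y:(x/6+210-.4,y/6+170-.4)
def ang(a,b): d=b-a; return np.arctan2(d[1],d[0]),np.linalg.norm(d),(a+b)/2
a,b=[onz("top",T(*p),.0965) for p in((543,66),(599,180))]; print("bar top",ang(a,b))
a,b=[onz("side",S(*p),.0905) for p in((449,235),(577,195))]; print("bar side",ang(a,b))
a,b=[onz("top",T(*p),.075) for p in((204,164),(208,261))]; print("dots top",ang(b,a))
a,b=[onz("side",S(*p),.075) for p in((237,98),(343,82))]; print("dots side",ang(a,b))
c=[onz("top",T(*p),.075) for p in((140,155),(266,148),(274,269),(146,280))]; print(np.mean(c,0)); print(ang(c[3],c[0]),ang(c[2],c[1]))
c=[onz("side",S(*p),.075) for p in((205,72),(328,56),(380,106),(247,123))]; print("blk side",np.mean(c,0))
c=[onz("top",T(*p),.035) for p in((516,112),(612,90),(633,184),(545,207))]; print("hold",np.mean(c,0))
c=[onz("side",S(*p),.035) for p in((420,333),(491,379),(597,350))]; print("hold side",(c[0]+c[2])/2)
print("collar side",onz("side",S(509,332),.041))
# heater edges top face .075
print([onz("top",T(*p),.075) for p in((66,104),(340,87),(355,405),(78,425))])
E
```

```text
bar top (np.float64(-2.7103253092486264), np.float64(0.06635079274225922), array([0.5629, 0.0331, 0.0965]))
bar side (np.float64(0.3463101205861168), np.float64(0.06481067111531359), array([0.5649, 0.0348, 0.0905]))
dots top (np.float64(0.057562249212051164), np.float64(0.051351373269282), array([0.5234, 0.2242, 0.075 ]))
dots side (np.float64(0.1207149187611223), np.float64(0.05213527697364936), array([0.5253, 0.2277, 0.075 ]))
[0.5232 0.2239 0.075 ]
(np.float64(0.06999849566176305), np.float64(0.06618662338260024), array([0.5214, 0.257 , 0.075 ])) (np.float64(0.07606792543055466), np.float64(0.06420196076035245), array([0.5249, 0.1909, 0.075 ]))
blk side [0.5255 0.2295 0.075 ]
hold [0.5618 0.0307 0.035 ]
hold side [0.5638 0.0346 0.035 ]
collar side [0.5629 0.0313 0.041 ]
[array([0.5825, 0.2989, 0.075 ]), array([0.589 , 0.1546, 0.075 ]), array([0.422 , 0.1462, 0.075 ]), array([0.4144, 0.2878, 0.075 ])]
```

```bash
cat >> h.py <<'E'
np.set_printoptions(precision=4,suppress=True)
def goal(x,y,z,yaw):
    s=ctrl.get_state(); R=np.array(s["orientation"]); p=np.array(s["tcp_pos"])
    psi=np.arctan2(R[1,0],R[0,0]); d=R.T@(np.array([x,y,z])-p)
    r=-np.degrees((yaw-psi+np.pi)%(2*np.pi)-np.pi)
    print("shift",d,"roll",r,"| clock",s["clock"],"p",p,"psi",psi,"j",np.array(s["joint_positions"]),"F",np.array(s["ft_force"]),"gap",s["finger_gap"])
E
python3 -c "
from h import *
goal(.563,.033,.2,.4+np.pi)"
```

```text
shift [-0.5297 -0.3814  0.0387] roll -39.6370884566796 | clock 1.15 p [0.1654 0.5507 0.2387] psi 2.849794954116496 j [ 1.0727  0.1808  1.607  -0.      1.3538 -0.2063] F [-0.0397  0.2413  0.0182] gap 0.0878646240157117
```

>>> servo_tool(plan="-0.03 -0.02 0.003 -4 0.088; -0.06 -0.042 0.006 -8 0.088; -0.09 -0.064 0.01 -12 0.088; -0.12 -0.086 0.013 -16 0.088; -0.15 -0.108 0.016 -20 0.088; -0.18 -0.13 0.018 -24 0.08; -0.21 -0.151 0.02 -28 0.08; -0.24 -0.173 0.021 -32 0.08; -0.27 -0.194 0.022 -36 0.07; -0.30 -0.216 0.023 -39.6 0.07")

```text
clock: 1.98
tcp_pos: [0.3914, 0.2561, 0.216]
orientation: [[-0.92, -0.392, 0.001], [-0.392, 0.92, 0.0], [-0.001, 0.0, -1.0]]
ft_force: [0.4, 1.3, 0.1]
finger_gap: 0.0706
```

```bash
python3 -c "
from h import *
goal(.563,.033,.2,.4+np.pi)"
```

```text
shift [-0.0704 -0.2725  0.016 ] roll 0.1635388021062582 | clock 1.9833 p [0.3914 0.2561 0.216 ] psi -2.7387383630382724 j [ 0.3246 -0.0427  1.8922  0.0001  1.2912 -1.6491] F [0.359  1.2589 0.1381] gap 0.07056987348697114
```

>>> servo_tool(plan="-0.01 -0.034 0.002 0 0.07; -0.02 -0.068 0.005 0 0.07; -0.03 -0.102 0.008 0 0.07; -0.04 -0.136 0.01 0 0.06; -0.05 -0.17 0.012 0 0.06; -0.06 -0.204 0.014 0 0.06; -0.066 -0.238 0.016 0 0.06; -0.07 -0.262 0.016 0 0.06; -0.0704 -0.2725 0.016 0 0.06; -0.0704 -0.2725 0.016 0 0.06")

```text
clock: 2.82
tcp_pos: [0.5621, 0.032, 0.1995]
orientation: [[-0.922, -0.386, -0.0], [-0.386, 0.922, -0.0], [0.0, -0.0, -1.0]]
ft_force: [0.3, 0.2, 0.2]
finger_gap: 0.0599
```

```bash
python3 - <<'E'
from h import *
goal(.563,.033,.0715,.4+np.pi)
a=snap("top","t1.png");b=snap("side","s1.png")
s=ctrl.get_state();p=np.array(s["tcp_pos"]);print(proj("top",p),proj("side",p))
u=np.hstack([cv2.resize(a[150:250,220:320],(400,400),interpolation=2),cv2.resize(b[140:240,245:345],(400,400),interpolation=2)]);cv2.imwrite("pics/m1.png",u[:,:,::-1])
E
```

```text
shift [-0.0013  0.0006  0.128 ] roll -0.20191791695952283 | clock 2.8167 p [0.5621 0.032  0.1995] psi -2.745116786059505 j [-0.1538  0.1922  1.6761 -0.0002  1.2734 -2.121 ] F [0.3016 0.2408 0.2296] gap 0.05986628940363402
[268.0726 187.9163] [294.882  160.9343]
```

View pics/m1.png

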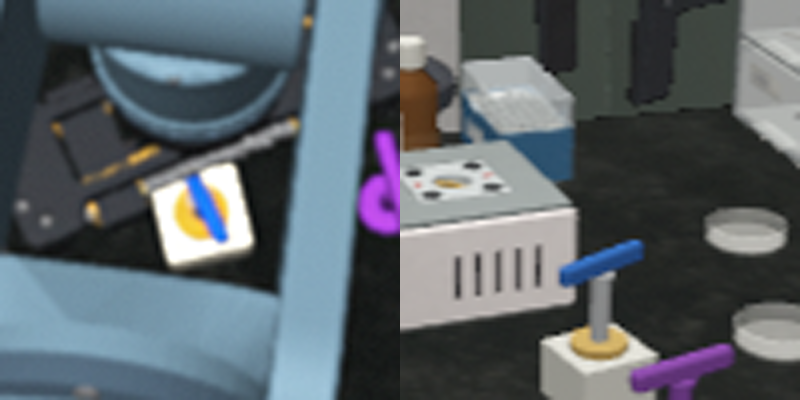

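>>> servo_tool(plan="-0.001 0.0006 0.02 -0.2 0.06; -0.001 0.0006 0.045 -0.2 0.06; -0.001 0.0006 0.07 -0.2 0.06; -0.001 0.0006 0.095 -0.2 0.06; -0.001 0.0006 0.115 -0.2 0.05; -0.001 0.0006 0.125 -0.2 0.05; -0.001 0.0006 0.128 -0.2 0.05; -0.001 0.0006 0.128 -0.2 0.05")

```text
clock: 3.58
tcp_pos: [0.5615, 0.0359, 0.0716]
orientation: [[-0.919, -0.393, -0.001], [-0.393, 0.919, 0.0], [0.001, 0.001, -1.0]]
ft_force: [0.6, 0.2, 0.7]
finger_gap: 0.0502
```

```bash
python3 - <<'E'
from h import *
goal(.563,.033,.0715,.4+np.pi)
b=snap("side","s2.png")
cv2.imwrite("pics/m2.png",cv2.resize(b[160:250,235:355],(800,600),interpolation=2)[:,:,::-1])
E
```

```text
shift [-0.0003 -0.0033  0.0001] roll 0.2397236967978882 | clock 3.5833 p [0.5615 0.0359 0.0716] psi -2.7374086857856175 j [-0.1472  0.3618  1.7548  0.0002  1.026  -2.1222] F [0.6007 0.2376 0.6942] gap 0.050153042012240266
```

View pics/m2.png

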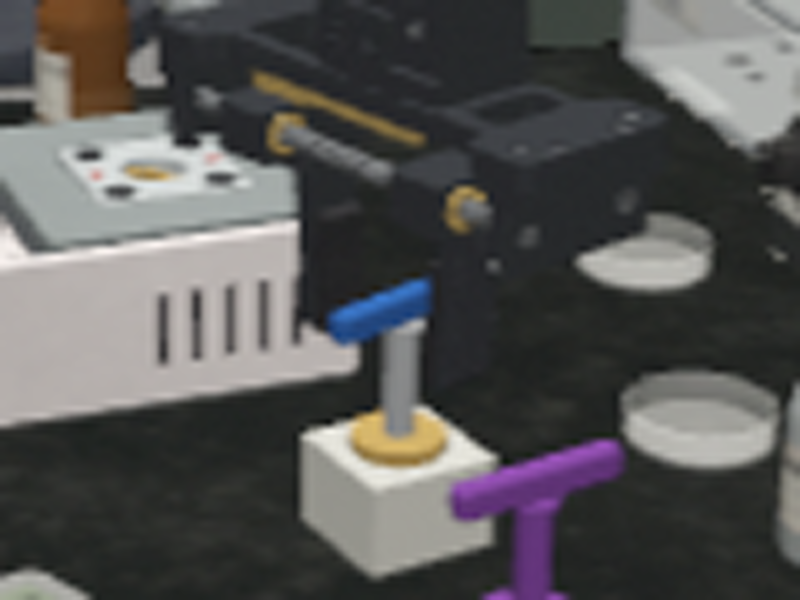

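>>> servo_tool(plan="0 -0.002 0 0 0.03; 0 -0.002 0 0 0.02; 0 -0.002 0 0 0.005; 0 -0.002 0 0 0.005; 0 -0.002 0 0 0.005; 0 -0.002 0 0 0.005; 0 -0.002 0 0 0.005")

```text
clock: 4.22
tcp_pos: [0.563, 0.0328, 0.0719]
orientation: [[-0.92, -0.392, 0.0], [-0.392, 0.92, -0.0], [-0.0, -0.0, -1.0]]
ft_force: [-0.3, -0.1, 0.8]
finger_gap: 0.011
```

```bash
python3 - <<'E'
from h import *
goal(.563,.033,.1715,.4+np.pi)
b=snap("side","s3.png")
cv2.imwrite("pics/m3.png",cv2.resize(b[160:250,235:355],(800,600),interpolation=2)[:,:,::-1])
E
```

```text
shift [-0.0001  0.0001 -0.0996] roll 0.1605689540194342 | clock 4.2167 p [0.563  0.0328 0.0719] psi -2.73879019666567 j [-0.1521  0.3631  1.7522 -0.0002  1.026  -2.1256] F [-0.2559 -0.0932  0.8427] gap 0.011012961373679417
```

View pics/m3.png

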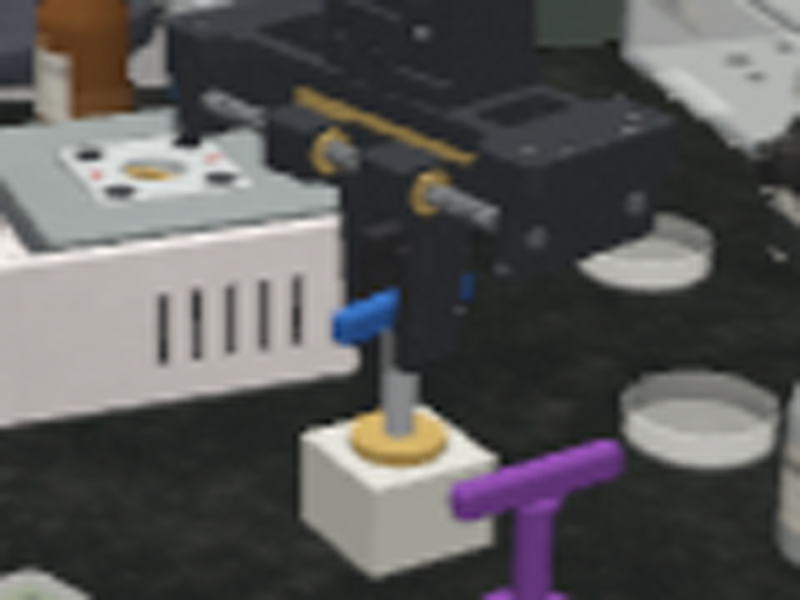

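>>> servo_tool(plan="0 0 -0.008 0 0.005; 0 0 -0.02 0 0.005; 0 0 -0.035 0 0.005; 0 0 -0.05 0 0.005; 0 0 -0.065 0 0.005; 0 0 -0.08 0 0.005; 0 0 -0.095 0 0.005; 0 0 -0.1 0 0.005; 0 0 -0.1 0 0.005")

```text
clock: 5.02
tcp_pos: [0.5641, 0.0329, 0.1742]
orientation: [[-0.92, -0.392, 0.004], [-0.392, 0.92, -0.001], [-0.004, -0.002, -1.0]]
ft_force: [-0.6, -0.3, -1.5]
finger_gap: 0.0106
```

```bash
python3 - <<'E'
from h import *
goal(.524,.226,.172,.065+np.pi)
b=snap("side","s4.png")
for n in("puller_bar","puller_collar","puller_pin"): print(n,[(np.round(d["pixel"],1),round(d["p"],2)) for d in ctrl.pinpoint("side",n)][:3])
p=np.array(ctrl.get_state()["tcp_pos"])
for dz in(.019,.019-.0555,.019-.072,.019-.078): print(proj("side",p+[0,0,dz]))
cv2.imwrite("pics/m4.png",cv2.resize(b[130:235,225:365],(800,600),interpolation=2)[:,:,::-1])
E
```

```text
shift [-0.0388  0.1934  0.0019] roll 19.369675594535163 | clock 5.0167 p [0.5641 0.0329 0.1742] psi -2.7385280394219644 j [-0.1518  0.2221  1.6953  0.      1.2201 -2.1257] F [-0.614  -0.3495 -1.5143] gap 0.010565371610883586
puller_bar [(array([319. , 232.6]), 0.69), (array([294. , 164.2]), 0.62)]
puller_collar [(array([315.9, 254.8]), 0.87), (array([342. , 224.5]), 0.62), (array([299.9, 186.6]), 0.5)]
puller_pin [(array([313.1, 260.3]), 0.94)]
[295.5781 165.2948]
[294.9253 188.4118]
[294.7377 195.0554]
[294.6702 197.4462]
```

View pics/m4.png

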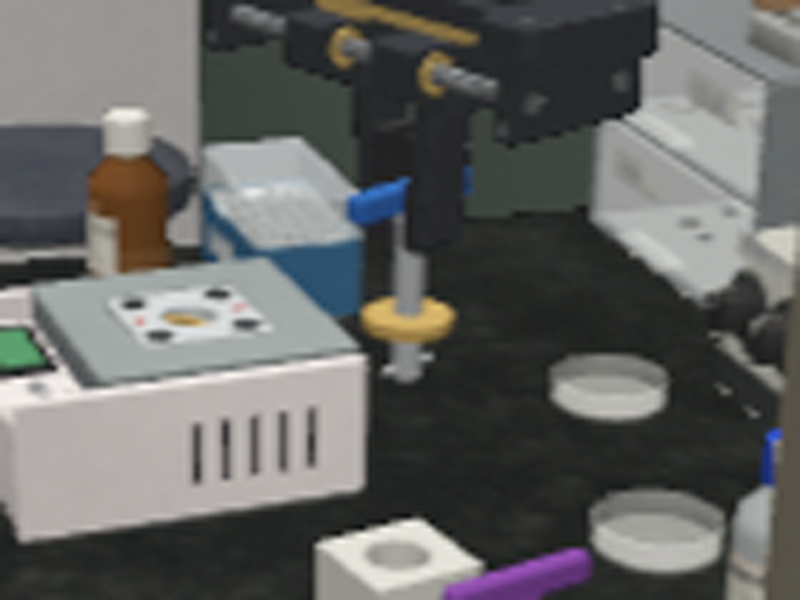

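>>> servo_tool(plan="-0.005 0.02 0 3 0.005; -0.01 0.05 0 6 0.005; -0.016 0.08 0 9 0.005; -0.022 0.11 0 12 0.005; -0.028 0.14 0 15 0.005; -0.034 0.17 0 18 0.005; -0.0388 0.188 0 19.4 0.005; -0.0388 0.1934 0.002 19.4 0.005; -0.0388 0.1934 0.002 19.4 0.005; -0.0388 0.1934 0.002 19.4 0.005")

```text
clock: 6.05
tcp_pos: [0.5222, 0.2256, 0.1687]
orientation: [[-0.998, -0.065, -0.002], [-0.065, 0.998, -0.001], [0.002, -0.001, -1.0]]
ft_force: [-0.3, 0.1, -1.2]
finger_gap: 0.011
```

```bash
python3 - <<'E'
from h import *
goal(.524,.226,.15,.065+np.pi)
b=snap("side","s5.png");a=snap("top","t5.png")
p=np.array(ctrl.get_state()["tcp_pos"])
for dz in(.019,.019-.0555,.019-.072,.019-.078): print(proj("side",p+[0,0,dz]),proj("top",p+[0,0,dz]))
cv2.imwrite("pics/m5.png",cv2.resize(b[120:240,190:350],(800,600),interpolation=2)[:,:,::-1])
cv2.imwrite("pics/m5t.png",cv2.resize(a[150:270,110:270],(800,600),interpolation=2)[:,:,::-1])
E
```

```text
shift [-0.0018  0.0003  0.0187] roll 0.030750668832494936 | clock 6.05 p [0.5222 0.2256 0.1687] psi -3.0760559531714757 j [ 0.1995  0.2404  1.6849 -0.0006  1.2181 -1.4367] F [-0.3101  0.0905 -1.1595] gap 0.01101377921658335
[256.8298 144.626 ] [174.2306 209.1862]
[257.1294 164.8731] [180.4209 213.8089]
[257.2159 170.7207] [182.1158 215.0746]
[257.2471 172.8282] [182.7169 215.5235]
```

View pics/m5.png

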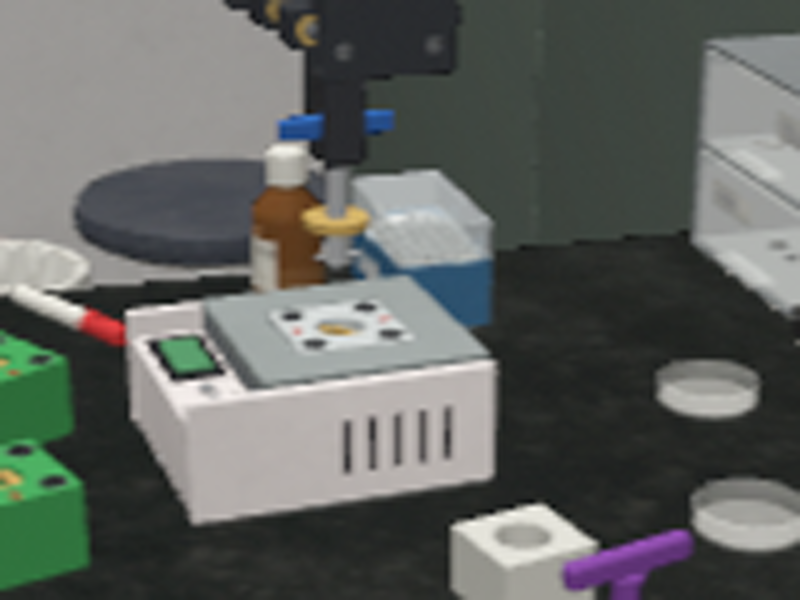

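View pics/m5t.png

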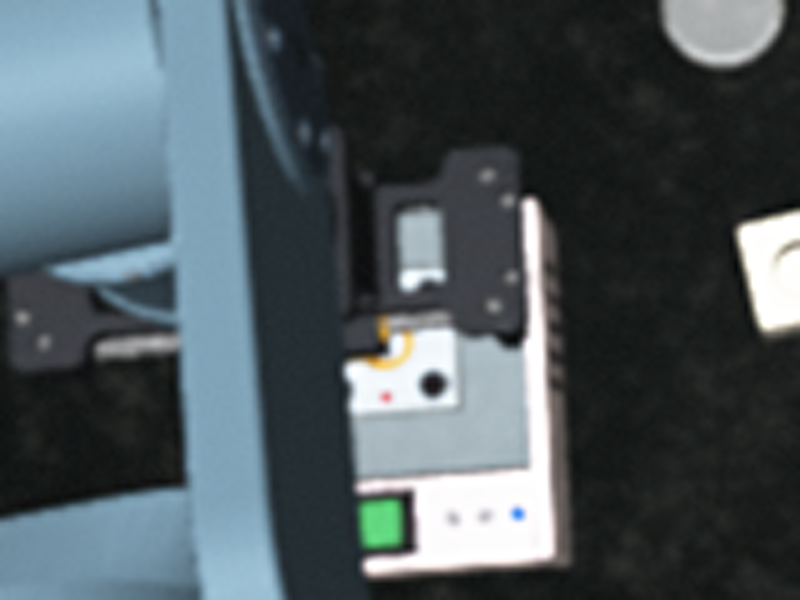

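```bash
python3 - <<'E'
from h import *
print(proj("side",[.5222,.2256,.075]),proj("side",[.5242,.2256,.075]),proj("side",[.5222,.2296,.075]))
b=cv2.imread("pics/s5.png");g=cv2.resize(b[170:200,235:280],None,fx=16,fy=16,interpolation=2)
cv2.imwrite("pics/m6.png",g)
b=cv2.imread("pics/top0.png");g=cv2.resize(b[198:238,165:210],None,fx=15,fy=15,interpolation=2)
cv2.imwrite("pics/m6t.png",g)
E
```

```text
[257.1194 184.9662] [257.8265 184.8935] [256.7508 184.4586]
```

View pics/m6.png

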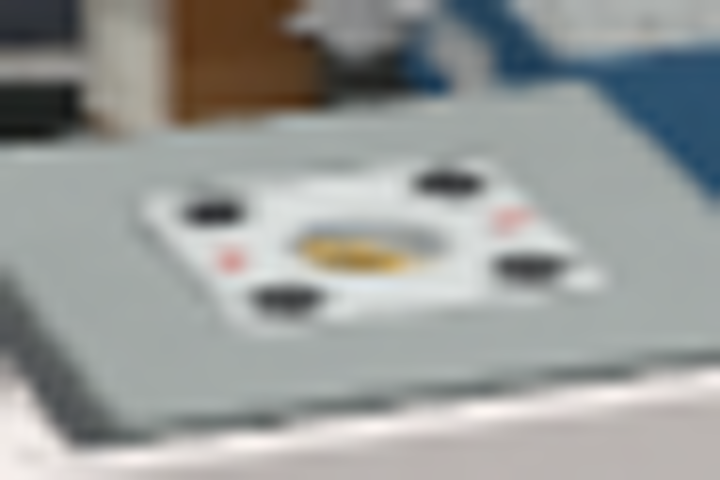

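View pics/m6t.png

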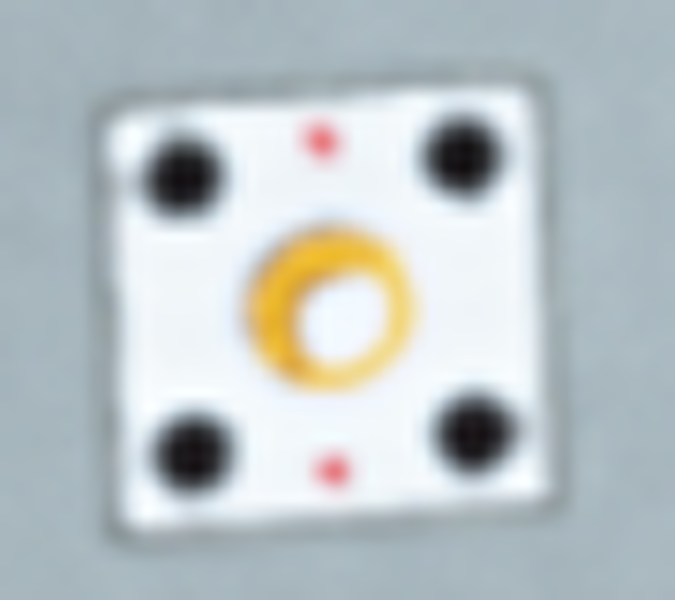

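```bash
python3 - <<'E'
from h import *
T=lambda x,y:(x/15+165-.5,y/15+198-.5); S=lambda x,y:(x/16+235-.5,y/16+170-.5)
for n,F,hs,ds in(("top",T,[(182,177),(462,157),(475,432),(193,454)],[(333,472),(321,141)]),("side",S,[(214,213),(448,183),(530,267),(288,299)],[(232,261),(512,218)])):
    h=[onz(n,F(*p),.075) for p in hs]; d=[onz(n,F(*p),.075) for p in ds]
    print(n,np.mean(h,0),np.mean(d,0))
    for a,b in((h[0],h[1]),(h[1],h[2]),(h[2],h[3]),(h[3],h[0]),d): v=b-a; print(np.round(np.arctan2(v[1],v[0]),3),np.linalg.norm(v))
# bar top view recheck
a,b=snap("side","s7.png"),None
K=cv2.imread("pics/top0.png")
cv2.imwrite("pics/m7t.png",cv2.resize(K[180:220,250:295],None,fx=15,fy=15,interpolation=2))
E
```

```text
top [0.5235 0.2243 0.075 ] [0.5233 0.2245 0.075 ]
-1.517 0.04299447541031761
-3.082 0.042735999238826906
1.631 0.04298669760847097
0.06 0.04300227177490243
0.053 0.05138083106605652
side [0.5245 0.2288 0.075 ] [0.5251 0.2288 0.075 ]
0.072 0.04300492918858441
-1.508 0.04288450493472692
-3.073 0.04318310408847671
1.63 0.042723578862913565
0.127 0.051813304686398436
```

View pics/m7t.png

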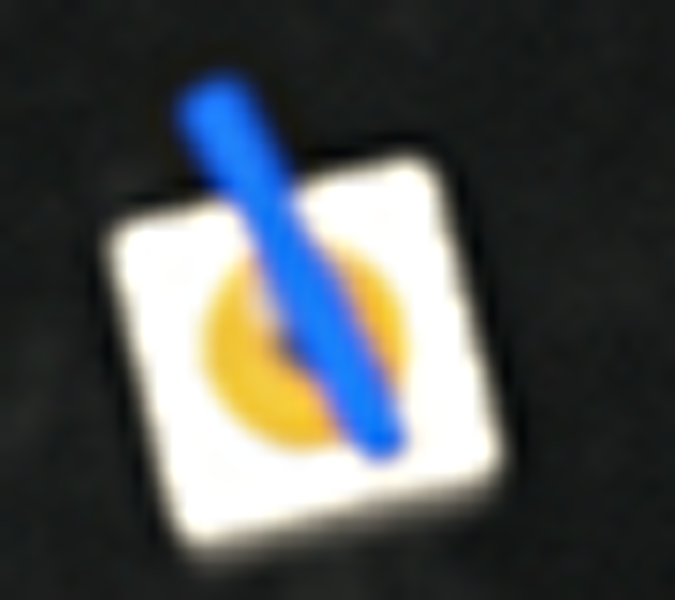

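```bash
python3 - <<'E'
from h import *
goal(.524,.226,.15,.06+np.pi)
K=cv2.imread("pics/s7.png")
cv2.imwrite("pics/m8.png",cv2.resize(K[135:180,232:287],None,fx=13,fy=13,interpolation=2))
E
```

```text
shift [-0.001   0.0011  0.0195] roll 0.17419790319673806 | clock 6.2 p [0.523  0.2248 0.1695] psi -3.07855232662894 j [ 0.1978  0.2396  1.6843 -0.0003  1.2181 -1.436 ] F [ 0.4753 -0.2605 -0.7251] gap 0.010609845916316682
```

View pics/m8.png

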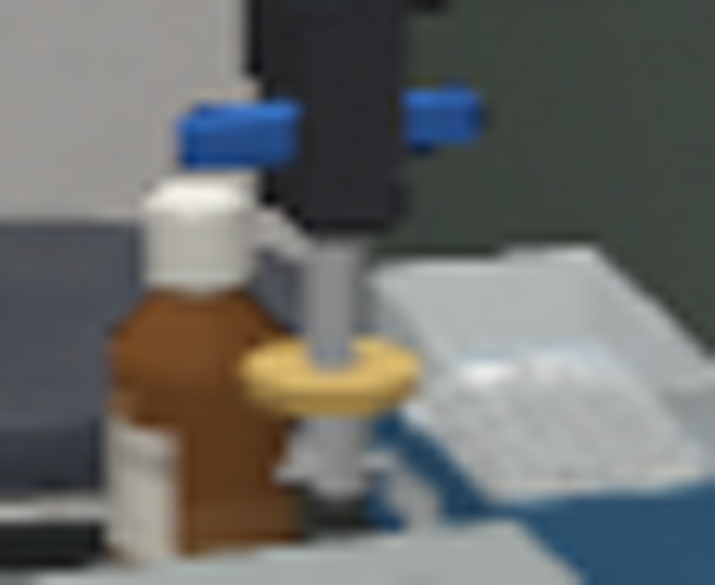

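```bash
cat >> h.py <<'E'
def avg(n=8):
    P=[];F=[];O=[]
    for i in range(n):
        ctrl.camera("top"); s=ctrl.get_state();P.append(s["tcp_pos"]);F.append(s["ft_force"]);R=np.array(s["orientation"]);O.append(np.arctan2(R[1,0],R[0,0])%(2*np.pi))
    print("avg",s["clock"],np.mean(P,0),np.std(P,0),"F",np.mean(F,0),"psi",np.mean(O),"gap",s["finger_gap"]); return np.mean(P,0)
E
python3 -c "
from h import *
avg(10)"
```

```text
avg 6.7 [0.523  0.2255 0.1698] [0.0001 0.0004 0.0001] F [-0.0606 -0.0232 -0.8963] psi 3.205052879276664 gap 0.01042252995676606
```

>>> servo_tool(plan="-0.0007 -0.001 0.003 0 0.005; -0.0007 -0.001 0.01 0 0.005; -0.0007 -0.001 0.018 0 0.005; -0.0007 -0.001 0.025 0 0.005; -0.0007 -0.001 0.028 0 0.005; -0.0007 -0.001 0.028 0 0.005")

```text
clock: 7.2
tcp_pos: [0.5225, 0.2249, 0.1401]
orientation: [[-0.998, -0.064, -0.003], [-0.064, 0.998, -0.001], [0.003, -0.0, -1.0]]
ft_force: [0.4, -0.5, -0.8]
finger_gap: 0.0103
```

```bash
python3 - <<'E'
from h import *
avg(5)
K=snap("side","s9.png")[:,:,::-1]
cv2.imwrite("pics/m9.png",cv2.resize(K[150:195,232:287],None,fx=13,fy=13,interpolation=2))
E
```

```text
avg 7.45 [0.5235 0.2252 0.1416] [0.0003 0.0001 0.0005] F [ 0.0399 -0.2709 -0.6593] psi 3.205863938415289 gap 0.010827425780182205
```

View pics/m9.png

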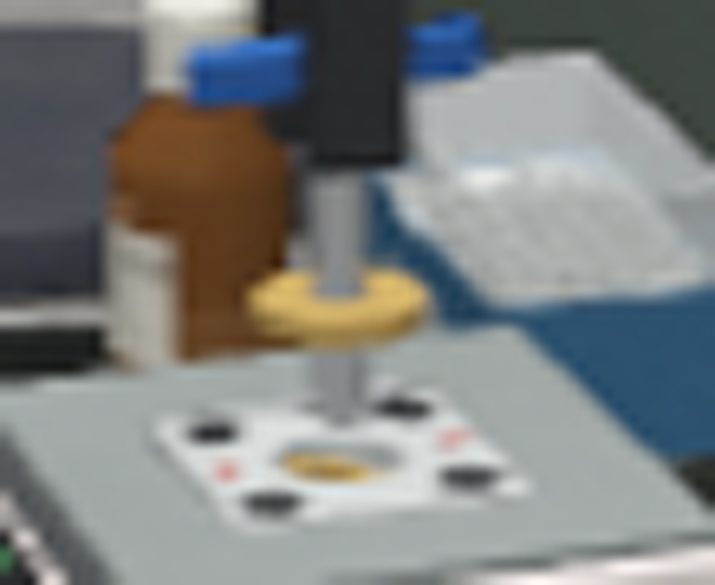

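```bash
python3 - <<'E'
from h import *
K=cv2.imread("pics/s9.png")
hsv=cv2.cvtColor(K,cv2.COLOR_BGR2HSV)
roi=np.zeros(K.shape[:2],bool);roi[168:179,247:268]=1
m=(hsv[...,1]>70)&(hsv[...,0]>15)&(hsv[...,0]<30)&(hsv[...,2]>130)&roi
ys,xs=np.nonzero(m);print("collar obs",xs.min(),xs.max(),ys.min(),ys.max(),xs.mean(),ys.mean(),m.sum())
def cyl(c,r,z0,z1):
    a=np.linspace(0,2*np.pi,60);P=np.array([proj("side",[c[0]+r*np.cos(t),c[1]+r*np.sin(t),z]) for z in(z0,z1) for t in a])
    return P
for dy in(-.003,0,.003):
    c=[.5235,.2252+dy];zb=.1416+.019
    P=cyl(c,.018,zb-.0555,zb-.0495);print("collar pred",dy,P.min(0),P.max(0))
    hull=cv2.convexHull(((P+.5)*16).astype(np.int32));M=np.zeros((420*4,560*4),np.uint8)
    hull=cv2.convexHull(((P+.5)*4).astype(np.int32));cv2.fillPoly(M,[hull],1);yy,xx=np.nonzero(M);print(" centroid",xx.mean()/4-.5,yy.mean()/4-.5)
print("holes obs",(339.5/13+232-.5,455.5/13+150-.5))
for y in(.2215,.2245,.2275):
  print("block pred",y,proj("side",[.5235,y,.075]))
E
```

```text
collar obs 251 264 171 176 257.64406779661016 173.42372881355934 59
collar pred -0.003 [251.0214 170.6479] [264.4067 177.2535]
 centroid 257.62354763749033 173.81545313710302
collar pred 0 [250.7545 170.3001] [264.1088 176.8799]
 centroid 257.33850078492935 173.4795918367347
collar pred 0.003 [250.4888 169.9539] [263.8123 176.5081]
 centroid 257.05019379844964 173.0986434108527
holes obs (257.61538461538464, 184.53846153846155)
block pred 0.2215 [257.9607 185.4421]
block pred 0.2245 [257.6812 185.059 ]
block pred 0.2275 [257.4031 184.6776]
```

>>> servo_tool(plan="0 0 0.004 0 0.005; 0 0 0.008 0 0.005; 0 0 0.011 0 0.005; 0 0 0.013 0 0.005; 0 0 0.0145 0 0.005; 0 0 0.0145 0 0.005")

```text
clock: 8.0
tcp_pos: [0.5232, 0.2251, 0.1267]
orientation: [[-0.998, -0.064, -0.001], [-0.064, 0.998, -0.0], [0.001, -0.0, -1.0]]
ft_force: [-0.8, 0.1, -1.0]
finger_gap: 0.0107
```

```bash
python3 - <<'E'
from h import *
avg(5)
K=snap("side","s10.png")[:,:,::-1]
cv2.imwrite("pics/m10.png",cv2.resize(K[155:200,232:287],None,fx=13,fy=13,interpolation=2))
E
```

```text
avg 8.25 [0.5235 0.2251 0.1272] [0.0001 0.     0.0002] F [-0.0681 -0.2048 -0.9048] psi 3.205844819381827 gap 0.010741098169865385
```

View pics/m10.png

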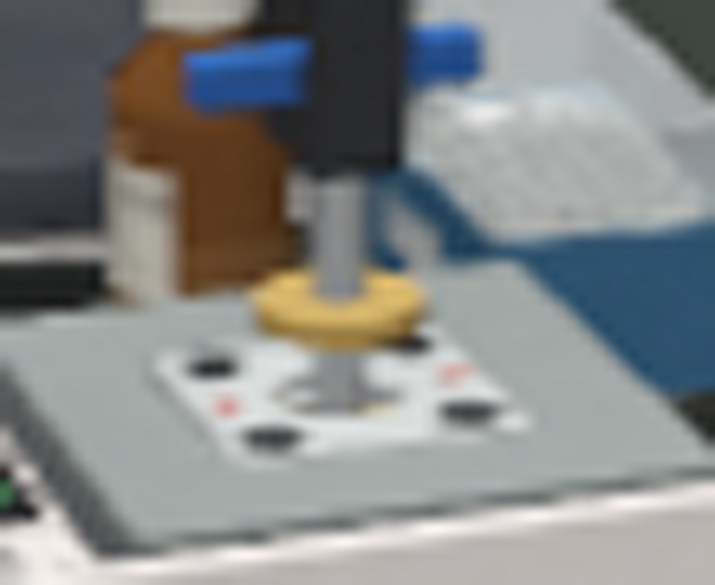

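>>> servo_tool(plan="0 0 0.0015 0 0.005; 0 0 0.003 0 0.005; 0 0 0.004 0 0.005; 0 0 0.005 0 0.005; 0 0 0.005 0 0.005")

```text
clock: 8.72
tcp_pos: [0.5233, 0.2251, 0.1218]
orientation: [[-0.998, -0.064, -0.001], [-0.064, 0.998, -0.0], [0.001, -0.0, -1.0]]
ft_force: [0.7, 0.2, -1.2]
finger_gap: 0.0107
```

```bash
python3 - <<'E'
from h import *
avg(5)
E
```

```text
avg 8.9667 [0.5235 0.2251 0.1222] [0.0001 0.     0.0001] F [ 0.3763 -0.0965 -0.8644] psi 3.2058450130417073 gap 0.010274125594372567
```

>>> servo_tool(plan="0 0 0.0005 0 0.005; 0 0 0.001 0 0.005; 0 0 0.0013 0 0.005; 0 0 0.0013 0 0.005; 0 0 0.0013 0 0.005")

```text
clock: 9.38
tcp_pos: [0.5236, 0.2251, 0.121]
orientation: [[-0.998, -0.064, 0.0], [-0.064, 0.998, 0.0], [-0.0, 0.0, -1.0]]
ft_force: [0.7, 0.1, -0.2]
finger_gap: 0.0108
```

```bash
python3 - <<'E'
from h import *
avg(5)
K=snap("side","s11.png")[:,:,::-1]
cv2.imwrite("pics/m11.png",cv2.resize(K[155:200,232:287],None,fx=13,fy=13,interpolation=2))
E
```

```text
avg 9.6333 [0.5235 0.2251 0.121 ] [0. 0. 0.] F [-0.1314  0.2874 -0.2763] psi 3.2058463089273475 gap 0.0102412207437585
```

View pics/m11.png

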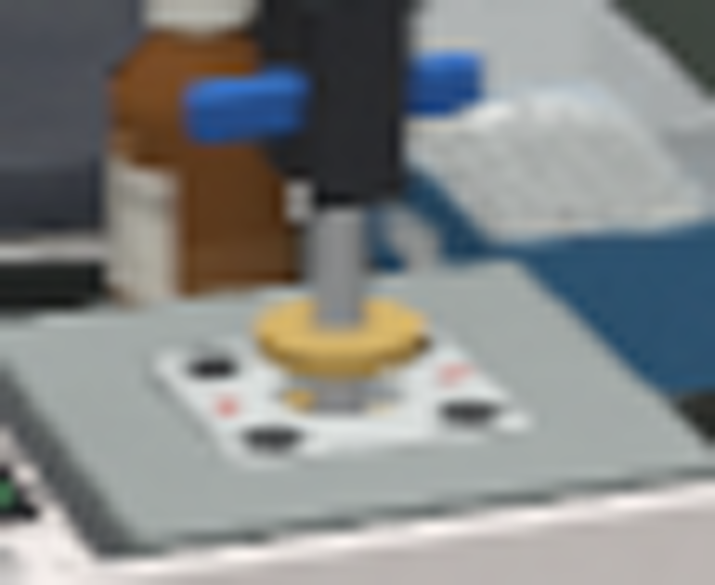

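>>> servo_tool(plan="0 0 0.0003 0 0.014; 0 0 0.0003 0 0.018; 0 0 0.0003 0 0.024; 0 0 0.0003 0 0.03; 0 0 0.0003 0 0.036; 0 0 0.0003 0 0.036; 0 0 0.0003 0 0.036")

```text
clock: 10.27
tcp_pos: [0.5235, 0.2252, 0.1206]
orientation: [[-0.998, -0.064, 0.0], [-0.064, 0.998, 0.0], [-0.0, 0.0, -1.0]]
ft_force: [-0.1, 0.7, 0.8]
finger_gap: 0.036
```

```bash
python3 - <<'E'
from h import *
avg(5)
K=snap("side","s12.png")[:,:,::-1]
cv2.imwrite("pics/m12.png",cv2.resize(K[155:200,232:287],None,fx=13,fy=13,interpolation=2))
E
```

```text
avg 10.5167 [0.5235 0.2251 0.1206] [0. 0. 0.] F [ 0.0664 -0.0163 -0.5512] psi 3.2058468172449457 gap 0.03577721482981466
```

View pics/m12.png

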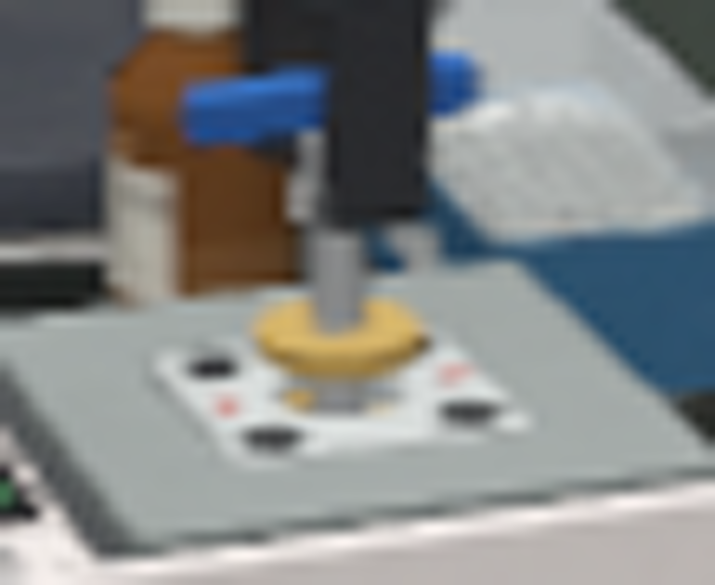

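>>> servo_tool(plan="0 0 0 0 0.02; 0 0 0 0 0.005; 0 0 0 0 0.005; 0 0 0 0 0.005; 0 0 0 0 0.005; 0 0 0.0002 4 0.005; 0 0 0.0005 10 0.005; 0 0 0.0008 16 0.005; 0 0 0.0011 22 0.005; 0 0 0.0011 22 0.005")

```text
clock: 11.4
tcp_pos: [0.5235, 0.2251, 0.1195]
orientation: [[-0.948, 0.318, -0.0], [0.318, 0.948, -0.0], [0.0, -0.0, -1.0]]
ft_force: [-0.5, 0.1, -0.3]
finger_gap: 0.0107
```

```bash
python3 - <<'E'
from h import *
avg(4);goal(.5235,.2251,.12,.065)
K=snap("side","s13.png")[:,:,::-1]
cv2.imwrite("pics/m13.png",cv2.resize(K[155:200,232:287],None,fx=13,fy=13,interpolation=2))
E
```

```text
avg 11.6 [0.5235 0.2251 0.1195] [0. 0. 0.] F [-0.2974 -0.1242  0.0157] psi 2.8246402380265008 gap 0.010849597972243788
shift [-0.     -0.     -0.0005] roll 158.1111023308335 | clock 11.6 p [0.5235 0.2251 0.1195] psi 2.824559319630725 j [ 0.1979  0.3042  1.7159 -0.      1.1215 -1.0558] F [-0.596  -0.3077 -0.1792] gap 0.010849597972243788
```

View pics/m13.png

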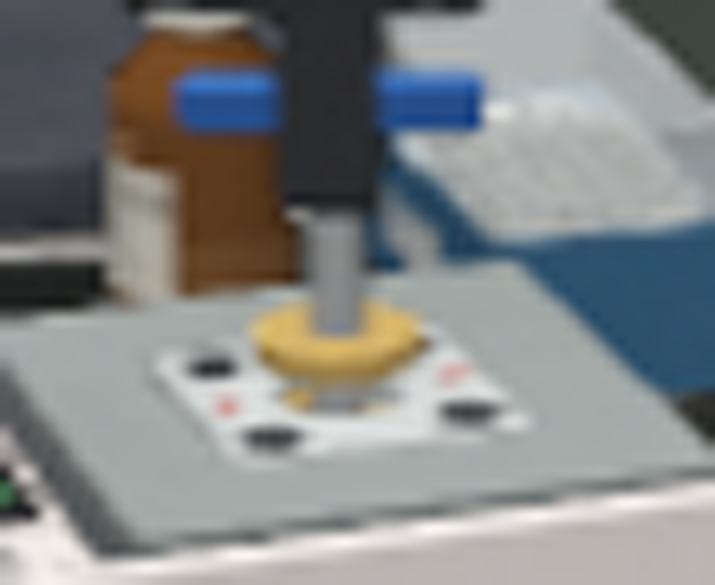

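>>> servo_tool(plan="0 0 0.0003 6 0.005; 0 0 0.0006 12 0.005; 0 0 0.0009 18 0.005; 0 0 0.0012 24 0.005; 0 0 0.0015 30 0.005; 0 0 0.0018 36 0.005; 0 0 0.0021 42 0.005; 0 0 0.0024 48 0.005; 0 0 0.0027 54 0.005; 0 0 0.003 60 0.005")

```text
clock: 12.48
tcp_pos: [0.5235, 0.2251, 0.1167]
orientation: [[-0.199, 0.98, 0.0], [0.98, 0.199, -0.0], [-0.0, 0.0, -1.0]]
ft_force: [-0.8, -0.7, 0.7]
finger_gap: 0.011
```

```bash
python3 - <<'E'
from h import *
avg(4);goal(.5235,.2251,.12,.065);print(ctrl.get_state()["ft_torque"])
E
```

```text
avg 12.6833 [0.5235 0.2251 0.1166] [0. 0. 0.] F [-0.0514 -0.3102  0.3468] psi 1.7742188513862436 gap 0.010660598529472914
shift [-0.     -0.0001 -0.0034] roll 98.1923435608962 | clock 12.6833 p [0.5236 0.2251 0.1166] psi 1.7787796953870918 j [ 0.1979  0.3083  1.7174 -0.      1.1157 -0.0101] F [0.0236 0.2195 0.3754] gap 0.010660598529472914
[-0.068   0.0261 -0.008 ]
```

>>> servo_tool(plan="0 0 0.0003 6 0.005; 0 0 0.0006 12 0.005; 0 0 0.0009 18 0.005; 0 0 0.0012 24 0.005; 0 0 0.0015 30 0.005; 0 0 0.0018 36 0.005; 0 0 0.0021 42 0.005; 0 0 0.0024 48 0.005; 0 0 0.0027 54 0.005; 0 0 0.003 60 0.005")

```text
clock: 13.52
tcp_pos: [0.5236, 0.2253, 0.1137]
orientation: [[0.748, 0.664, 0.0], [0.664, -0.748, 0.0], [0.0, -0.0, -1.0]]
ft_force: [-1.0, 1.2, 1.8]
finger_gap: 0.0108
```

```bash
python3 - <<'E'
from h import *
avg(4);goal(.5235,.2251,.12,.065);print(ctrl.get_state()["ft_torque"])
K=snap("side","s14.png")[:,:,::-1]
cv2.imwrite("pics/m14.png",cv2.resize(K[155:200,232:287],None,fx=13,fy=13,interpolation=2))
E
```

```text
avg 13.7167 [0.5236 0.2252 0.1137] [0. 0. 0.] F [-0.1019  0.2138  1.2231] psi 0.728557267157887 gap 0.010611187183987802
shift [-0.0001 -0.     -0.0063] roll 38.25281889670977 | clock 13.7167 p [0.5236 0.2252 0.1137] psi 0.73263763791669 j [0.198  0.3124 1.7189 0.     1.11   1.0361] F [0.1561 0.4489 1.6107] gap 0.010611187183987802
[ 0.002   0.1915 -0.0264]
```

View pics/m14.png

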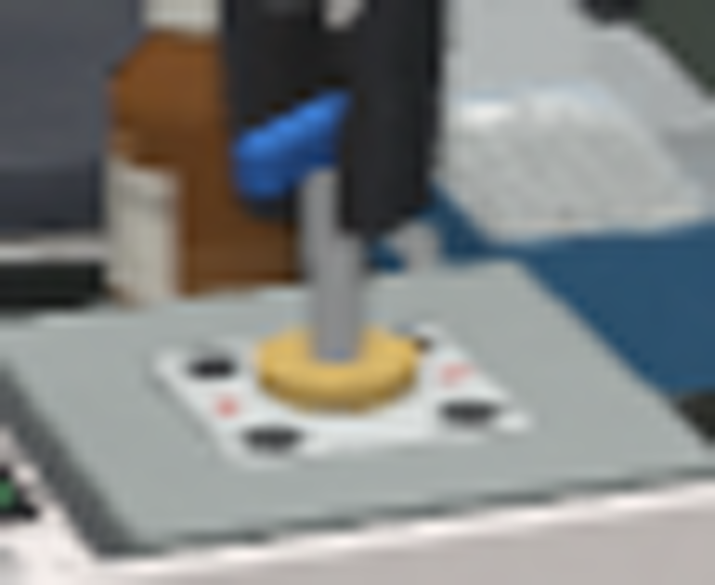

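>>> servo_tool(plan="0 0 0.0003 6 0.005; 0 0 0.0006 12 0.005; 0 0 0.0009 18 0.005; 0 0 0.0012 24 0.005; 0 0 0.0015 30 0.005; 0 0 0.0018 36 0.005; 0 0 0.002 40 0.005; 0 0 0.002 40 0.005")

```text
clock: 14.43
tcp_pos: [0.5237, 0.2253, 0.1117]
orientation: [[1.0, 0.03, 0.001], [0.03, -1.0, 0.0], [0.001, -0.0, -1.0]]
ft_force: [0.0, 0.3, 2.1]
finger_gap: 0.0107
```

```bash
python3 - <<'E'
from h import *
avg(4);goal(.5235,.2251,.12,.065);print(ctrl.get_state()["ft_torque"])
K=snap("side","s15.png")[:,:,::-1]
cv2.imwrite("pics/m15.png",cv2.resize(K[155:200,232:287],None,fx=13,fy=13,interpolation=2))
E
```

```text
avg 14.6333 [0.5237 0.2252 0.1117] [0. 0. 0.] F [0.674  1.0921 1.8622] psi 0.03302609975580884 gap 0.010393229133095672
shift [-0.0002  0.0001 -0.0083] roll -1.8736284125999296 | clock 14.6333 p [0.5237 0.2252 0.1117] psi 0.0322990152412166 j [0.1979 0.3153 1.7198 0.     1.106  1.7364] F [0.6356 1.1787 1.7636] gap 0.010393229133095672
[0.1103 0.0968 0.0378]
```

View pics/m15.png

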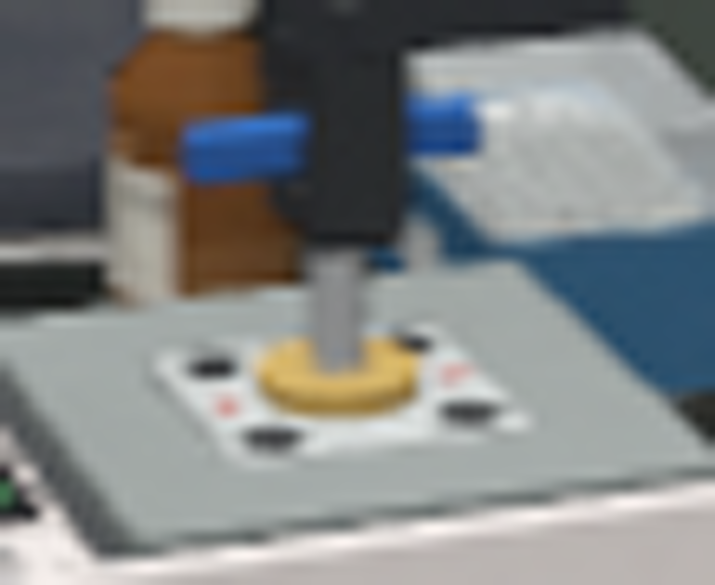

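>>> servo_tool(plan="0 0 0.0001 4 0.005; 0 0 0.0002 8 0.005; 0 0 0.0003 11 0.005; 0 0 0.0004 14 0.005; 0 0 0.0004 14 0.005; 0 0 0.0004 14 0.005")

```text
clock: 15.18
tcp_pos: [0.5239, 0.2251, 0.1116]
orientation: [[0.978, -0.211, 0.001], [-0.211, -0.978, -0.0], [0.001, -0.0, -1.0]]
ft_force: [0.1, -0.6, 5.9]
finger_gap: 0.0106
```

```bash
python3 - <<'E'
from h import *
avg(4);print(ctrl.get_state()["ft_torque"])
K=snap("side","s16.png")[:,:,::-1]
cv2.imwrite("pics/m16.png",cv2.resize(K[155:200,232:287],None,fx=13,fy=13,interpolation=2))
E
```

```text
avg 15.3833 [0.5239 0.2251 0.1116] [0. 0. 0.] F [ 0.0109 -0.2211  5.4965] psi 6.070863664729755 gap 0.010918668032665212
[0.0101 0.1667 0.0321]
```

View pics/m16.png

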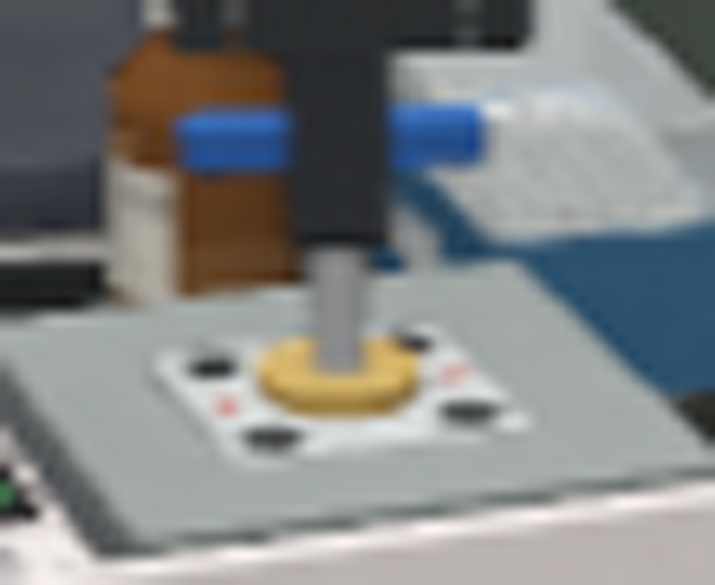

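>>> servo_tool(plan="0 0 -0.001 0 0.005; 0 0 -0.003 0 0.005; 0 0 -0.006 0 0.005; 0 0 -0.01 0 0.005; 0 0 -0.015 0 0.005; 0 0 -0.02 0 0.005; 0 0 -0.02 0 0.005")

```text
clock: 16.02
tcp_pos: [0.5242, 0.2253, 0.1324]
orientation: [[0.977, -0.213, 0.002], [-0.213, -0.977, 0.0], [0.002, -0.001, -1.0]]
ft_force: [0.6, -0.8, -3.3]
finger_gap: 0.0107
```

```bash
python3 - <<'E'
from h import *
avg(4);print(ctrl.get_state()["ft_torque"])
K=snap("side","s17.png")[:,:,::-1]
cv2.imwrite("pics/m17.png",cv2.resize(K[140:200,222:297],None,fx=10,fy=10,interpolation=2))
E
```

```text
avg 16.2167 [0.5236 0.2252 0.1314] [0.0003 0.     0.0004] F [-0.0066  0.3357 -3.8695] psi 6.0683033948136185 gap 0.0103950684097363
[-0.0064  0.1605  0.0277]
```

View pics/m17.png

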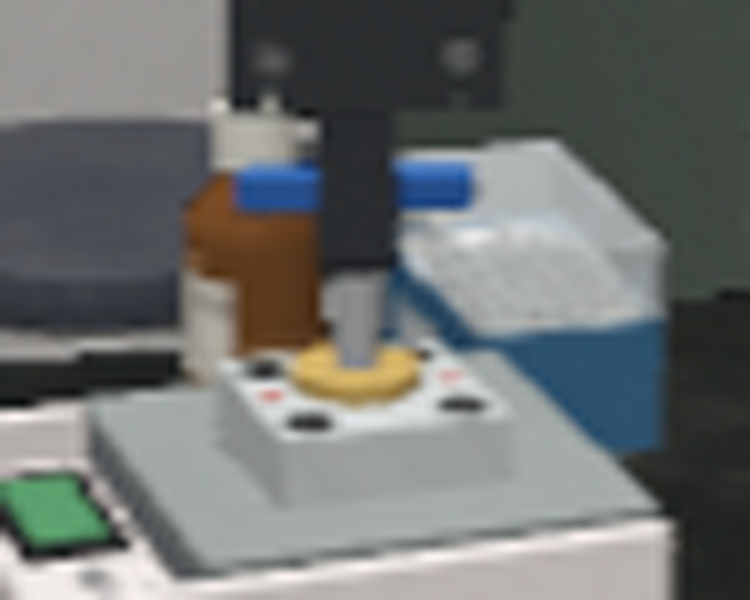

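The block is rising straight and upright on the key, with about 3.9 N on the wrist. I'll carry on lifting.

>>> servo_tool(plan="0 0 -0.006 0 0.005; 0 0 -0.014 0 0.005; 0 0 -0.023 0 0.005; 0 0 -0.032 0 0.005; 0 0 -0.041 0 0.005; 0 0 -0.05 0 0.005; 0 0 -0.06 0 0.005; 0 0 -0.07 0 0.005; 0 0 -0.078 0 0.005; 0 0 -0.08 0 0.005")

```text
clock: 17.1
tcp_pos: [0.5245, 0.2254, 0.2133]
orientation: [[0.977, -0.213, 0.003], [-0.213, -0.977, 0.001], [0.003, -0.001, -1.0]]
ft_force: [1.0, -0.5, -4.0]
finger_gap: 0.0111
```

```bash
python3 - <<'E'
from h import *
avg(5);goal(.508,-.2600,.2114,6.068)
K=snap("side","s18.png")[:,:,::-1]
cv2.imwrite("pics/m18.png",cv2.resize(K[110:200,192:312],None,fx=6,fy=6,interpolation=2))
E
```

```text
avg 17.35 [0.5236 0.2251 0.2113] [0.0005 0.0001 0.0009] F [-0.0923  0.3432 -4.127 ] psi 6.06818005946961 gap 0.010517901447057497
shift [ 0.0888  0.4771 -0.0009] roll 0.008873135696249588 | clock 17.35 p [0.5231 0.225  0.2104] psi -0.21503044174671063 j [ 0.1979  0.1958  1.6487 -0.      1.2985  1.9837] F [ 0.2153  0.1249 -4.557 ] gap 0.010517901447057497
```

View pics/m18.png

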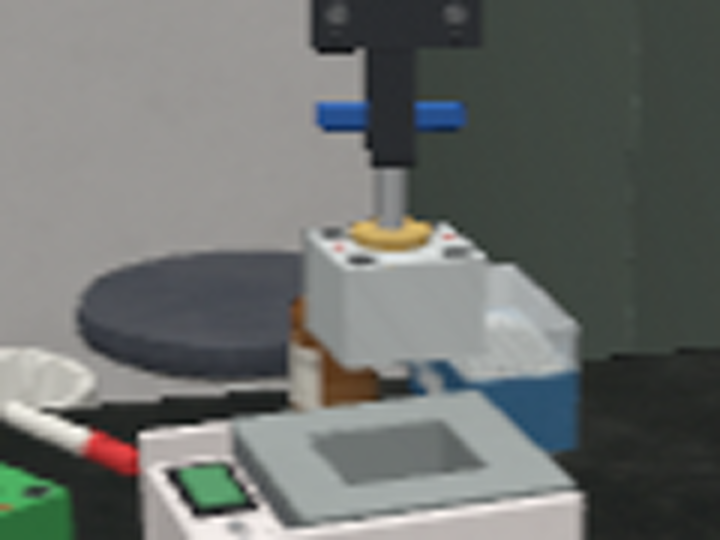

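>>> servo_tool(plan="0.002 0.01 0 0 0.005; 0.005 0.028 0 0 0.005; 0.01 0.053 0 0 0.005; 0.015 0.08 0 0 0.005; 0.02 0.107 0 0 0.005; 0.025 0.134 0 0 0.005; 0.03 0.161 0 0 0.005; 0.035 0.188 0 0 0.005; 0.04 0.215 0 0 0.005; 0.045 0.24 0 0 0.005")

```text
clock: 18.23
tcp_pos: [0.5155, -0.021, 0.2108]
orientation: [[0.977, -0.214, -0.001], [-0.214, -0.977, -0.0], [-0.0, 0.0, -1.0]]
ft_force: [0.2, -0.2, -3.8]
finger_gap: 0.0104
```

```bash
python3 - <<'E'
from h import *
goal(.508,-.2600,.2114,6.068)
E
```

```text
shift [ 0.0437  0.235  -0.0005] roll -0.011182381407732192 | clock 18.2333 p [ 0.5155 -0.021   0.2108] psi -0.2153804765533652 j [-0.2708  0.0764  1.7822 -0.0005  1.2835  1.5155] F [ 0.2293 -0.2047 -3.8345] gap 0.010367388952448415
```

>>> servo_tool(plan="0.005 0.025 0 0 0.005; 0.01 0.052 0 0 0.005; 0.015 0.08 0 0 0.005; 0.02 0.108 0 0 0.005; 0.025 0.136 0 0 0.005; 0.03 0.164 0 0 0.005; 0.035 0.192 0 0 0.005; 0.04 0.215 0 0 0.005; 0.043 0.23 0 0 0.005; 0.0437 0.235 0 0 0.005")

```text
clock: 19.07
tcp_pos: [0.5081, -0.2605, 0.2108]
orientation: [[0.976, -0.216, -0.0], [-0.216, -0.976, -0.001], [-0.0, 0.001, -1.0]]
ft_force: [0.2, 0.4, -4.2]
finger_gap: 0.0108
```

```bash
python3 - <<'E'
from h import *
p=avg(6);goal(.508,-.2600,.0895,6.068)
K=snap("side","s19.png")[:,:,::-1]
cv2.imwrite("pics/m19.png",cv2.resize(K[180:380,210:430],None,fx=3,fy=3,interpolation=2))
E
```

```text
avg 19.3667 [ 0.5086 -0.2575  0.2108] [0.0003 0.0012 0.0001] F [ 0.1444  0.2558 -3.8956] psi 6.068035956486227 gap 0.010880351792584337
shift [-0.0001  0.0038  0.1215] roll 0.09820286522706158 | clock 19.3667 p [ 0.5089 -0.2564  0.211 ] psi -0.21347134384648173 j [-0.6751  0.1956  1.6475  0.0004  1.299   1.109 ] F [-0.5667  0.6918 -3.8618] gap 0.010880351792584337
```

View pics/m19.png

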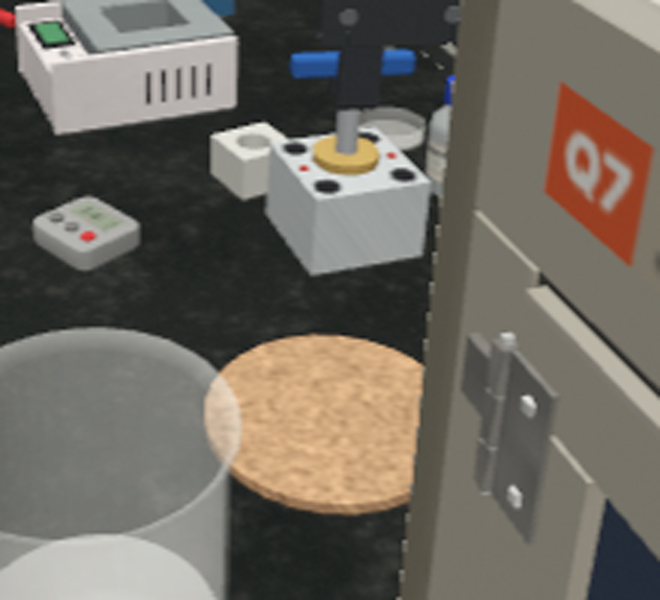

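>>> servo_tool(plan="0 0.001 0.008 0 0.005; 0 0.002 0.022 0 0.005; 0 0.0025 0.038 0 0.005; 0 0.0025 0.054 0 0.005; 0 0.0025 0.07 0 0.005; 0 0.0025 0.085 0 0.005; 0 0.0025 0.097 0 0.005; 0 0.0025 0.106 0 0.005; 0 0.0025 0.112 0 0.005; 0 0.0025 0.114 0 0.005")

```text
clock: 20.25
tcp_pos: [0.508, -0.2599, 0.0961]
orientation: [[0.977, -0.213, -0.001], [-0.213, -0.977, 0.001], [-0.001, -0.001, -1.0]]
ft_force: [-0.2, 0.2, -5.2]
finger_gap: 0.0108
```

```bash
python3 - <<'E'
from h import *
p=avg(6)
K=snap("side","s20.png")[:,:,::-1]
cv2.imwrite("pics/m20.png",cv2.resize(K[200:370,220:400],None,fx=3.5,fy=3.5,interpolation=2))
E
```

```text
avg 20.55 [ 0.5086 -0.2605  0.0975] [0.0003 0.0003 0.0006] F [ 0.0524  0.0298 -4.0107] psi 6.068252442016082 gap 0.010648632005773784
```

View pics/m20.png

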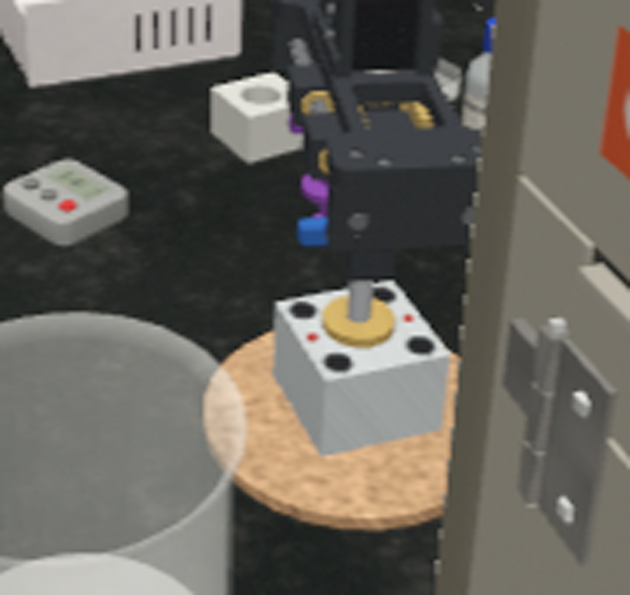

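>>> servo_tool(plan="0 0 0.0015 0 0.005; 0 0 0.003 0 0.005; 0 0 0.0045 0 0.005; 0 0 0.0055 0 0.005; 0 0 0.0062 0 0.005; 0 0 0.0068 0 0.005; 0 0 0.0068 0 0.005")

```text
clock: 21.18
tcp_pos: [0.5086, -0.2605, 0.0906]
orientation: [[0.977, -0.213, 0.001], [-0.213, -0.977, -0.001], [0.001, 0.0, -1.0]]
ft_force: [0.0, 1.3, -0.6]
finger_gap: 0.0108
```

```bash
python3 - <<'E'
from h import *
p=avg(6)
E
```

```text
avg 21.4833 [ 0.5086 -0.2605  0.0907] [0.0001 0.0001 0.0001] F [-0.1017 -0.1929 -0.9749] psi 6.068176880806251 gap 0.011007555015368873
```

>>> servo_tool(plan="0 0 0.0004 0 0.005; 0 0 0.0008 0 0.005; 0 0 0.001 0 0.005; 0 0 0.001 0 0.005; 0 0 0.001 0 0.005")

```text
clock: 21.9
tcp_pos: [0.5084, -0.2604, 0.0897]
orientation: [[0.977, -0.213, 0.0], [-0.213, -0.977, -0.0], [0.0, 0.0, -1.0]]
ft_force: [-1.7, 0.8, 5.2]
finger_gap: 0.011
```

```bash
python3 - <<'E'
from h import *
p=avg(6)
K=snap("side","s21.png")[:,:,::-1]
cv2.imwrite("pics/m21.png",cv2.resize(K[200:370,220:400],None,fx=3.5,fy=3.5,interpolation=2))
E
```

```text
avg 22.2 [ 0.5084 -0.2605  0.0897] [0. 0. 0.] F [-2.3305  0.8801  5.3068] psi 6.068190550036742 gap 0.010515665321820088
```

View pics/m21.png

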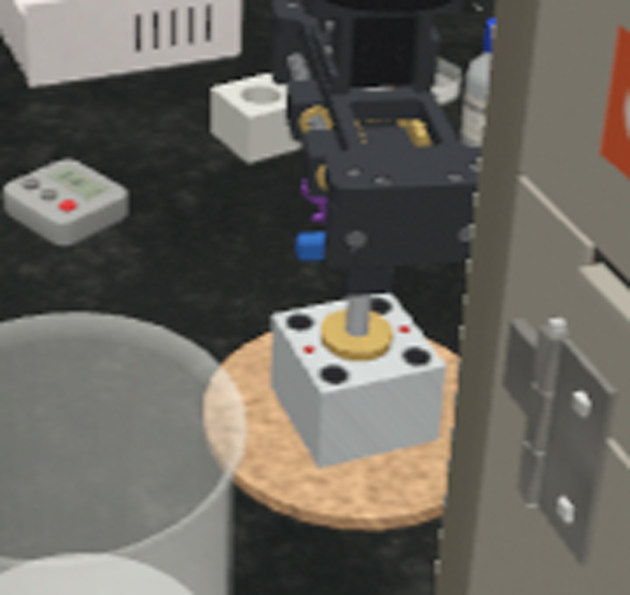

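>>> servo_tool(plan="0 0 -0.0003 0 0.005; 0 0 -0.0003 0 0.014; 0 0 -0.0003 0 0.02; 0 0 -0.0003 0 0.03; 0 0 -0.0003 0 0.04; 0 0 -0.0003 0 0.05; 0 0 -0.0003 0 0.05; 0 0 -0.0003 0 0.05")

```text
clock: 22.92
tcp_pos: [0.5083, -0.2603, 0.0895]
orientation: [[0.977, -0.213, -0.0], [-0.213, -0.977, 0.0], [-0.0, -0.0, -1.0]]
ft_force: [-0.9, -0.3, -0.2]
finger_gap: 0.0496
```

>>> servo_tool(plan="0 0 -0.01 0 0.05; 0 0 -0.03 0 0.05; 0 0 -0.05 0 0.05; 0 0 -0.075 0 0.05; 0 0 -0.1 0 0.05; 0 0 -0.125 0 0.05; 0 0 -0.145 0 0.05; 0 0 -0.15 0 0.05; 0 0 -0.15 0 0.05")

```text
clock: 23.67
tcp_pos: [0.5092, -0.261, 0.2421]
orientation: [[0.977, -0.213, 0.003], [-0.213, -0.977, -0.003], [0.004, 0.002, -1.0]]
ft_force: [-0.0, -0.3, -0.3]
finger_gap: 0.0499
```

```bash
python3 - <<'E'
from h import *
p=avg(4)
a=snap("top","t22.png")[:,:,::-1]
K=snap("side","s22.png")[:,:,::-1]
u=np.hstack([cv2.resize(K[200:340,240:380],(400,400),interpolation=2),cv2.resize(a[140:280,310:450],(400,400),interpolation=2)])
cv2.imwrite("pics/m22.png",u)
E
```

```text
avg 23.8667 [ 0.5078 -0.2599  0.2386] [0.0004 0.0003 0.0009] F [ 0.3473 -0.112  -0.339 ] psi 6.068179697515334 gap 0.04989484231956408
```

View pics/m22.png

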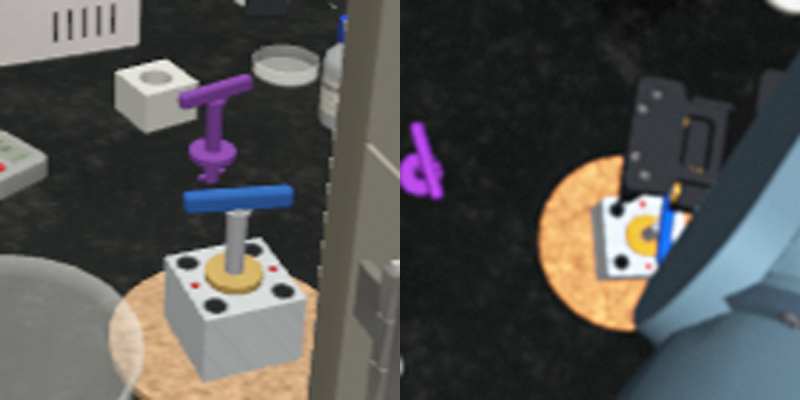

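```bash
python3 -c "
from h import *
print(ctrl.sign_off())"
```

```text
the job is handed in; nothing more can be done
None
```

The job is done and handed in. The block stands on the cork mat with the key still screwed in, and the hand is clear. The interface gave no verdict.

- **Fitting the key:** I lifted the key from the holder and lowered it into the socket with the bar in line with the red dots. I let go of it there, and it stood by itself.
- **Screwing in:** I took the bar again and turned it clockwise by about 196°, sinking about 9 mm. It stopped with 5.5 N of push, which I took as the collar meeting the block.
- **Moving the block:** I drew the block straight up, carried it to the mat, and pressed it down at 5 N while still holding the key. I then opened the fingers and withdrew about 150 mm. The last clock reading was 23.9 s of the 64 s allowed.

**Last checks:**
- The final pictures show the block upright on the mat, the collar down on it and the fingers clear. The dish is where it was. The bottle and timer show only partly in that close-up and I did not measure them, but the arm never went near them.
- The hand let go at (0.508, −0.260). The top camera put the mat's centre at (0.508, −0.259) and the side camera at (0.507, −0.262).
- The cameras disagreed by up to about 4 mm on the block's sideways (y) position before insertion. I lowered the key slowly by force, and it went in without touching the sides.

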